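Set up the lacquering stand and hang a bangle on it

ROBOT

A 6-joint arm with a two-finger parallel gripper is mounted at the origin on a cart in front of the work surface, level with it; the furniture and walls round the work are solid. World frame = base frame: x ahead of the robot, y to its left, z up, the work surface at z = 0. Lengths are in m, angles in rad, forces in N, time in s.
With the tool pointing down it reaches from about 0.4 to 0.925 m from the base axis. Payload 3.4 kg.
Tool frame: the origin (TCP) lies on the mounting face of the last link; the fingertips stand bot.tips_ahead ahead of it and the grasp point (between the pads) lies 155 mm ahead of it (bot.tips_ahead is the distance from the TCP to the fingertips, in m); z points along the fingers, y is the line along which they close (so a half turn about z gives the same grasp; the last joint's range is limited). The gripper opens to 85 mm and grips with 20 to 120 N. Pads are 22 mm wide; open, the fingers measure 114 mm over their backs; the gripper's body (76 mm by 85 mm) begins 54 mm behind the grasp point. The pads swing forward as they close: fully open they stand 13 mm farther back than shut.
Start: joints at [-1.264, 0.307, 1.506, -0, 1.328, -0.073], TCP at [0.214, -0.534, 0.405] pointing down, gripper open.
Joint ranges: [-3.12, 3.12], [-1.05, 2.28], [0.14, 2.33], [-1.42, 4.57], [0.1, 2.73], [-2.68, 2.68]. Speed limits (rad/s): [2.57, 2.57, 3.14, 3.14, 3.14, 3.14].

INTERFACE

Orientations are given as [roll, pitch, yaw] about the fixed x, y, z axes, in that order (R = Rz(yaw) Ry(pitch) Rx(roll)).
In Python, from station import bot, viewer, job_done gives the robot as it stands.
- The arm moves only by the tool arm_command, never from a script. Its argument "motion" is a list of rows, each a list of 7 numbers: the shift along the tool's x, y, z as a fraction of full scale, then the turn, a rotation vector about the tool's x, y, z as a fraction of full scale, then the opening, from -1 (shut) to 1 (fully open). In form: [[x, y, z, rx, ry, rz, hand], ...]. A call has 1 to 20 rows; each row is the pose to reach, as a shift and turn from the pose commanded when the call began, along the tool's axes at that moment, turning the shorter way round; what a row does not reach only later rows make up. Full scale, the value 1, is 10 cm for a shift and 180 degrees for a turn. A row lasts 1/8 s, in which the tool goes at most 62.5 mm and 10.7 degrees, less where a joint would pass 70% of its speed; a pose out of reach is approached as far as the arm can. A call with a number of a shift or a turn outside -1 to 1 is refused whole. A call with a gripper value outside its range is refused whole. The fingers move at their own pace and stop on an object; the grip force is fixed at half the most. Time passes only in rows, so rows that repeat a pose let the fingers close. It gives the time, the measured TCP pose, the force, the opening and the grip force at its end, in the units of the state.
- bot.get_state(): the state, without advancing time (a new reading comes with each control period).
- viewer.read_camera(name): name is "scene" or "side" or "wrist"; returns the picture (480x640x3 uint8, red, green, blue); there is no depth.
- viewer.camera_params(name): a dict with "camera_matrix" (3x3 intrinsics, pixels), "position" and "attitude" of the camera in the world. Camera axes: x right, y up, looking along -z (the intrinsics and any distortion apply to the point x, -y, -z); pixel columns grow to the right and rows downward; lengths in m; the calibration is good to about 2 mm. A picture is of the moment at which its call begins: read the wrist's pose just before it. camera_params takes no time and is no camera call; for the wrist camera it gives the pose at the moment of the call.
- job_done(): hands the job in; it is judged then, once.
The state is a dict: "time": time; "q": joint angles; "qvel": joint speeds; "joint_efforts": joint torques, N m; "tool_pos": TCP position; "eef_rot": TCP orientation; "ft_force": force on the tool from outside, world axes, zero at the start; "ft_torque": the same for the moment, N m; "grip_width": finger opening in m; "grasp_force": force on a finger pad.
Only numpy, scipy, OpenCV 4.12 (cv2) and the standard library are available. Lean on these libraries where they do the work, as an engineer would, in place of code of your own. Each camera call takes 0.05 s, during which the arm holds its last target. There are 200 camera calls.

TASK

The lacquering stand has fallen over. Stand it upright on the floor of the steel drip tray, setting it down gently, and let go to see that it stands steady by itself; then take the copper bangle out of the wooden rack and hang it on the stand's hook so that it hangs still over the tray, ready for lacquering. Leave the tray and the other things on the bench where they are.

Things in the scene. Friction and masses are not known exactly. Their poses are not given: they have to be found in the camera images.
- stand: Lacquering stand, steel, 198 mm high, 0.5 kg; round foot 60 mm wide, 14 mm thick. Origin: centre of the foot's flat underside; own z runs up the rod, own x is where the hook points. It lies on its side: rod nearly level, falling 6 degrees to its top end, axis 31 mm over the bench at the foot, hook to the side. Once standing, 0.8 N sideways at the hook tips it over. Centre of mass at z = 58 mm.
- rod_grip (a point): Point on the stand's rod axis, 80 mm from the underside (axes as stand). The rod is bare, straight and 12 mm thick from 28 to 173 mm from the underside. Above it a brass boss, 21 mm thick, reaches up to 193 mm, with a thumbscrew 25 mm out to -x.
- hook_tip (a point): Upturned tip of the J-hook: 48 mm from the rod axis along the stand's own x and 194 mm above its underside (wire 5 mm thick, so the tip's end is at 196.5 mm). The hook leaves the boss at 183 mm and dips to hook_bowl in between.
- hook_bowl (a point): Lowest point of the hook, on the centre line of its 5 mm wire: 31 mm from the rod axis, 172.5 mm above the stand's underside. A thing hangs here. Axes as stand.
- bangle: Plain closed copper bangle, outer diameter 74 mm, inner 66 mm, 10 mm wide, about 78 g. Own z is its axis; origin at the centre of one flat side. At the start it stands on edge, its axis level, in the middle slot of the rack.
- bangle_center (a point): Centre of the bangle (in the middle of its hole and of its width). About 61 mm above the bench at the start. When it hangs on the hook this point is about 30 mm below the hook_bowl point, and the bangle's axis lies along the hook's direction.
- rack: Wooden bangle rack, fixed to the bench: block 90 mm (own x) by 112 mm (own y), 32 mm high, with three slots 46 mm long along own x and 13 mm wide, 32 mm apart along own y. Origin: centre of its underside. The bangle stands 8 mm deep in the middle slot, its plane along own x; lift it straight up.
- tray: Loose drip tray of bare steel, 150 mm (own x) by 200 mm (own y), 18 mm high to its rolled rim (21 mm over the roll), walls 3 mm, floor 3 mm thick, 0.6 kg. It lies on a 2 mm leather offcut. Origin: centre of its underside, so the floor on which the stand is to stand is at own z = 3 mm.
- flux_bottle: Small white bottle with a red pointed cap, 41 mm wide, 111 mm high, standing behind the work: leave alone. Origin: centre of its underside.
- charcoal_block: Black charcoal block 48 x 70 x 28 mm behind the rack: leave alone. Origin: centre of its underside.
- loupe: Black eye loupe, 34 mm wide and 30 mm high, at the right front: leave alone. Origin: centre of its underside.
Things that resemble listed ones, but are neither listed nor needed, are in the scene too. Of the things that look like the bangle, the larger one is meant.

How it is judged:
On the way, in this order (a step that is already met when the one before it is completed fails the run):
1. the stand stands upright on the tray's floor, let go by the robot, and stays still there for half a second (angle between stand's own z axis and vertical below 0.045 rad and z of stand in the frame of tray between 0.0005 and 0.006 m and x of stand in the frame of tray between -0.045 and 0.045 m and y of stand in the frame of tray between -0.07 and 0.07 m and linear speed of stand below 0.01 m/s and angular speed of stand below 0.08 rad/s and contact force between stand and the arm below 0.02 N), for 0.5 s.
2. the bangle hangs from the hook of the standing stand (angle between stand's own z axis and vertical below 0.045 rad and z of stand in the frame of tray between 0.0005 and 0.006 m and x of stand in the frame of tray between -0.045 and 0.045 m and y of stand in the frame of tray between -0.07 and 0.07 m and horizontal distance between bangle_center and hook_bowl below 0.014 m and z of bangle_center in the frame of hook_bowl between -0.038 and -0.024 m and angle between bangle's own z axis and vertical above 1.2 rad and contact force between bangle and stand above 0.3 N and linear speed of bangle below 0.03 m/s and contact force between bangle and the arm below 0.02 N and x of bangle_center in the frame of tray between -0.075 and 0.075 m and y of bangle_center in the frame of tray between -0.1 and 0.1 m), for 0.2 s.
At the end, for the whole second after the job is handed in: The stand is upright (within 2.6 degrees) and at rest with its whole foot on the tray's floor; the bangle hangs from the bowl of its hook (centre within 14 mm sideways of the bowl and 24 to 38 mm below it, its axis within 21 degrees of level), still, over the tray; the robot touches neither (all of step 2 and linear speed of stand below 0.01 m/s and angular speed of stand below 0.08 rad/s and contact force between stand and the arm below 0.02 N).
It fails at once if the stand is slammed down (more than 50 N between stand and tray) (contact force between stand and tray above 50 N).
It fails at once if the tray is pushed more than 40 mm away (distance of tray from where it was at the start of the episode above 0.04 m).
It fails at once if the flux bottle, charcoal block or loupe is moved more than 30 mm (distance of any of flux_bottle, charcoal_block, loupe from where it was at the start of the episode above 0.03 m).
It also fails if it takes over 67 s, if anything falls off the work surface, if the arm or the gripper's body presses on something with over 40 N, if the wrist force passes 120 N, or if a joint passes its speed limit or range.

## Working session

There is one attempt and no reset: what is moved stays moved. The work goes in short steps, Python scripts to look and compute and a tool call to move; the robot and the scene stay as the last step left them, time stands still between calls to the robot, and variables do not carry over. Pictures are saved under pics/ and viewed, at most 10 in all, crops included, and the job is handed in when it is done.

Besides the shell and the picture viewer there is one more tool, called after "Emit:" in YAML: its name, and indented under it one key for each argument. arm_command: Moves the arm, as the interface text tells. Shift numbers are shares of 10 cm and turn numbers shares of 180 degrees, none past 1 either way. Its arguments: {"type":"object","properties":{"motion":{"type":"array","items":{"type":"array","items":{"type":"number"}}}},"required":["motion"]}

```bash
ls; mkdir -p pics
python3 - <<'E'
from station import bot, viewer
import cv2, numpy as np
print(bot.get_state(), bot.tips_ahead)
for n in ("scene","side"):
    im=viewer.read_camera(n); cv2.imwrite(f"pics/{n}0.png",im[:,:,::-1])
    print(n,viewer.camera_params(n))
print(viewer.camera_params("wrist"))
E
```

```text
pics
{'time': 0.0, 'q': array([-1.26349486e+00,  3.07559833e-01,  1.50766660e+00, -1.67753141e-05,
        1.32843229e+00, -7.35345649e-02]), 'qvel': array([ 3.37286525e-04,  9.82295586e-04, -5.15523804e-05,  1.88711776e-03,
        6.64946583e-04, -3.40329769e-04]), 'joint_efforts': array([ 1.78188948e-03, -4.57547271e+01, -2.51907527e+01,  1.54296049e-04,
        1.32056326e-02, -1.60375009e-05]), 'tool_pos': array([ 0.21357528, -0.53348696,  0.4037908 ]), 'eef_rot': array([-3.13953096e+00, -1.35558355e-04,  3.80839936e-01]), 'ft_force': array([ 0.14043806, -0.6039444 , -0.09970093]), 'ft_torque': array([ 0.02062014, -0.01423449,  0.01905799]), 'grasp_force': 0.0, 'grip_width': 0.08563079971797927} 0.1734
scene {'camera_matrix': array([[590.41082148,   0.        , 326.61002023],
       [  0.        , 590.41082148, 241.62498604],
       [  0.        ,   0.        ,   1.        ]]), 'position': array([-0.21781587, -0.85750538,  0.54584001]), 'attitude': array([ 1.151278  , -0.01909726, -0.86062402])}
side {'camera_matrix': array([[608.91596087,   0.        , 319.003102  ],
       [  0.        , 608.91596087, 243.12897045],
       [  0.        ,   0.        ,   1.        ]]), 'position': array([0.53768661, 0.357552  , 1.06328287]), 'attitude': array([ 0.50225236,  0.01205841, -3.05105842])}
{'camera_matrix': array([[418.88170336,   0.        , 323.54900024],
       [  0.        , 418.88170336, 244.85649191],
       [  0.        ,   0.        ,   1.        ]]), 'position': array([ 0.28322276, -0.50697515,  0.37160778]), 'attitude': array([-2.98806847e-01,  3.73688159e-04, -1.18937765e+00])}
```

View pics/scene0.png

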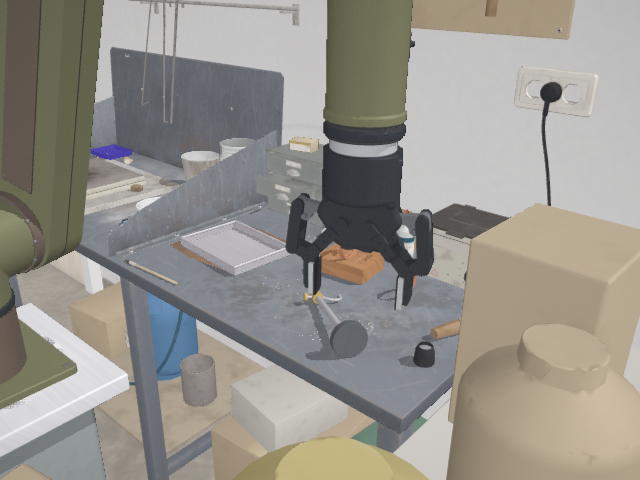

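View pics/side0.png

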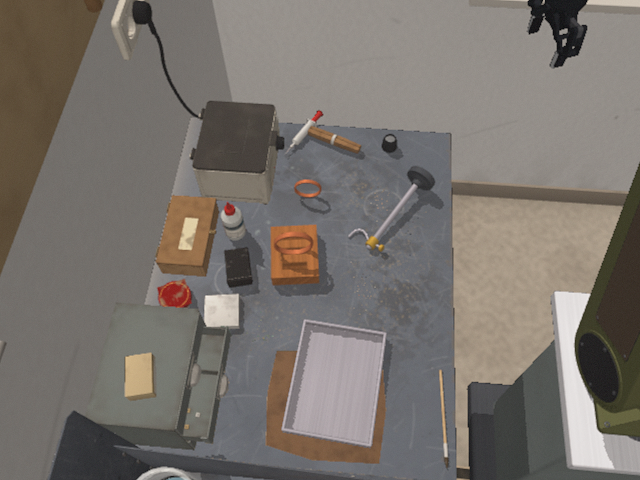

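The copper-ring candidates in the side view are the one in the rack at (294,243) and a ring on the bench at (308,188). The rack one is larger and stands in the middle slot, so it fits. I'll confirm that in a crop.

```bash
cat > h.py <<'E'
import numpy as np, cv2
from scipy.spatial.transform import Rotation as R
from station import bot, viewer
def cam(n):
    p=viewer.camera_params(n); return p["camera_matrix"],p["position"],R.from_euler("xyz",p["attitude"]).as_matrix()
def ray(c,uv):
    K,p,A=c; d=np.linalg.inv(K)@[uv[0],uv[1],1]; return p, A@(d*[1,-1,-1])
def onplane(c,uv,z):
    p,d=ray(c,uv); return p+d*(z-p[2])/d[2]
def proj(c,X):
    K,p,A=c; v=(A.T@(np.asarray(X)-p))*[1,-1,-1]; q=K@v; return q[:2]/q[2]
def tri(obs):
    M=np.zeros((3,3));b=np.zeros(3)
    for c,uv in obs:
        p,d=ray(c,uv); d=d/np.linalg.norm(d); P=np.eye(3)-np.outer(d,d); M+=P;b+=P@p
    X=np.linalg.solve(M,b); return X,[np.linalg.norm(proj(c,X)-uv) for c,uv in obs]
E
python3 - <<'E'
from h import *
s=cam("side"); c=cam("scene"); np.set_printoptions(precision=4,suppress=True)
im=cv2.imread("pics/side0.png")
cv2.imwrite("pics/crop1.png",cv2.resize(im[150:300,260:460],None,fx=4,fy=4,interpolation=cv2.INTER_CUBIC))
for n,uv,z in [("foot",(420,178),.03),("boss",(375,243),.02),("tip",(352,235),.02),
  ("tA",(304,321),.023),("tB",(386,332),.023),("tC",(372,445),.023),("tD",(285,431),.023),("loupe",(390,136),.03),("ring2",(308,188),.02),("bangle",(294,243),.061)]:
    print(n,onplane(s,uv,z))
E
```

```text
foot [ 0.4087 -0.3758  0.03  ]
boss [ 0.4931 -0.2215  0.02  ]
tip [ 0.539  -0.2356  0.02  ]
tA [ 0.6144 -0.0469  0.023 ]
tB [ 0.465  -0.0385  0.023 ]
tC [0.4805 0.1602 0.023 ]
tD [0.626  0.1504 0.023 ]
loupe [ 0.4737 -0.4797  0.03  ]
ring2 [ 0.6363 -0.339   0.02  ]
bangle [ 0.6464 -0.186   0.061 ]
```

View pics/crop1.png

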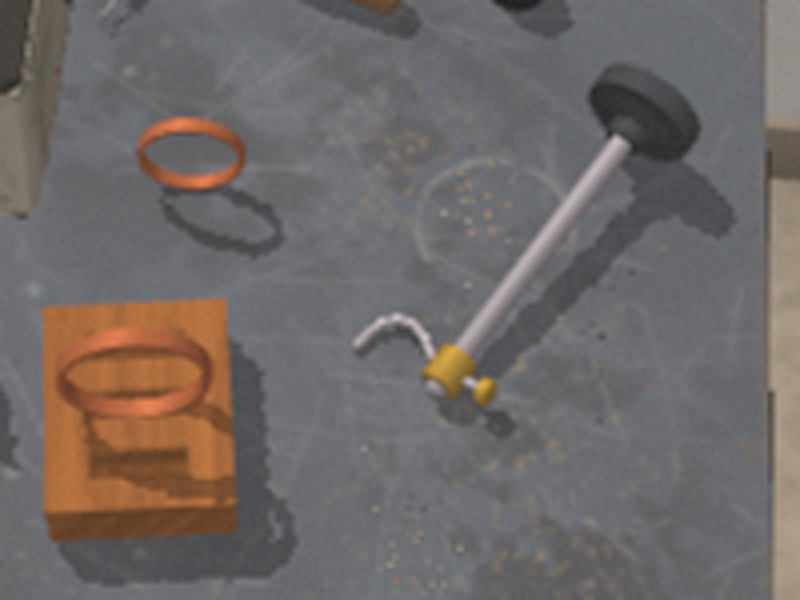

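The crop shows the rack ring at crop (135,372), about 155 px wide, and the bench ring at crop (190,153), about 107 px wide. So the bangle is the one in the rack. The stand's rod runs from crop (620,148) to (466,345), its top end is at (436,384), and the hook points image-left.

Run:
```python
from h import *
np.set_printoptions(precision=4,suppress=True)
s=cam("side"); f=lambda u,v:(260+u/4-.4,150+v/4-.4)
a=onplane(s,f(620,148),.028); b=onplane(s,f(466,345),.0135); t=onplane(s,f(436,384),.0103)
d=b-a; print(a,b,t,"rod az",np.degrees(np.arctan2(d[1],d[0])), "len a-b",np.linalg.norm(d))
for X in (a,b,t): # iterate heights: s from top
    print("s",198-1000*np.linalg.norm(X-t))
u=d[:2]/np.linalg.norm(d[:2]); 
# line fit through a,b,t (horizontal)
foot=t[:2]-u*.198*np.cos(np.radians(6)); print("u",u,"foot",foot,"s80",foot+u*.080*.9945)
print("tip",onplane(s,f(357,345),.0105), "expect", foot+u*.194*.9945+.048*np.array([u[1],-u[0]]))
im=cv2.cvtColor(cv2.imread("pics/side0.png"),cv2.COLOR_BGR2HSV)
sub=im[225:262,268:322]; print(sub[7,22],sub[1,2],sub[18,26])
# bangle: edge points in crop; far(left/right extremes)
for n,uv in [("L",(57,372)),("R",(212,372)),("top",(135,328)),("bot",(135,418))]:
    print(n,onplane(s,f(*uv),.061))
print("rack top corners",[onplane(s,f(*q),.032)[:2] for q in [(42,308),(226,298),(236,508),(50,516)]])
st=bot.get_state(); T=R.from_euler("xyz",st["eef_rot"]); print(T.as_matrix())
```

```text
[ 0.4191 -0.355   0.028 ] [ 0.4914 -0.2414  0.0135] [ 0.5049 -0.22    0.0103] rod az 57.53878268573984 len a-b 0.13541879340060514
s 37.04613144765972
s 172.4612169693407
s 198.0
u [0.5367 0.8438] foot [ 0.3992 -0.3861] s80 [ 0.4419 -0.319 ]
tip [ 0.5451 -0.2386  0.0105] expect [ 0.5433 -0.2491]
[ 10 164 210] [  0  18 116] [ 13 163 175]
L [ 0.6842 -0.1836  0.061 ]
R [ 0.6116 -0.1897  0.061 ]
top [ 0.6503 -0.2104  0.061 ]
bot [ 0.645  -0.1624  0.061 ]
rack top corners [array([ 0.7003, -0.2343]), array([ 0.6108, -0.2475]), array([ 0.5956, -0.1341]), array([ 0.682 , -0.1225])]
[[ 0.9284  0.3716 -0.0006]
 [ 0.3716 -0.9284  0.0018]
 [ 0.0001 -0.0018 -1.    ]]
```

```bash
cat >> h.py <<'E'
def pose():
    s=bot.get_state(); return s["tool_pos"],R.from_euler("xyz",s["eef_rot"])
def delta(p0,R0,p1,R1):  # row numbers from pose 0 to pose 1
    return np.r_[R0.inv().apply(p1-p0)/.1,(R0.inv()*R1).as_rotvec()/np.pi].round(3)
def split(p1,R1,n,p0=None,R0=None):
    if p0 is None: p0,R0=pose()
    rv=(R0.inv()*R1).as_rotvec(); P=[p0+(p1-p0)*k/n for k in range(n+1)]; Q=[R0*R.from_rotvec(rv*k/n) for k in range(n+1)]
    for k in range(n): print(delta(P[k],Q[k],P[k+1],Q[k+1]))
def tool(head,e):  # tool pointing e deg below level along heading head (deg); y to the right of heading
    h=np.r_[np.cos(np.radians(head)),np.sin(np.radians(head)),0]; z=np.array([0,0,1.])
    t=h*np.cos(np.radians(e))-z*np.sin(np.radians(e)); y=np.cross(h,z); return R.from_matrix(np.c_[np.cross(y,t),y,t])
E
python3 - <<'E'
from h import *
np.set_printoptions(precision=4,suppress=True)
T=tool(57.5,90+46); t=T.as_matrix()[:,2]; print(T.as_matrix())
P=np.r_[.4411,-.3203,.0228]
print("pre",P-t*.24); split(P-t*.24,T,5)
E
```

```text
[[ 0.3732  0.8434 -0.3865]
 [ 0.5859 -0.5373 -0.6067]
 [-0.7193  0.     -0.6947]]
pre [ 0.5339 -0.1747  0.1895]
[ 0.861 -0.427  0.43  -0.016 -0.049 -0.037]
[ 0.961 -0.338  0.268 -0.016 -0.049 -0.037]
[ 1.023 -0.23   0.099 -0.016 -0.049 -0.037]
[ 1.045 -0.109 -0.07  -0.016 -0.049 -0.037]
[ 1.027  0.021 -0.234 -0.016 -0.049 -0.037]
```

Emit:
arm_command:
  motion:
    - [0.86,-0.43,0.43,-0.016,-0.049,-0.037,1]
    - [0.86,-0.43,0.43,-0.016,-0.049,-0.037,1]
    - [0.86,-0.43,0.43,-0.016,-0.049,-0.037,1]

```text
time: 0.48
tool_pos: [0.2785, -0.459, 0.3597]
eef_rot: [3.106, 0.156, 0.498]
ft_force: [-0.2, -0.0, 0.1]
grip_width: 0.0855
grasp_force: 0.0
```

Emit:
arm_command:
  motion:
    - [0.96,-0.34,0.27,-0.016,-0.049,-0.037,1]
    - [0.96,-0.34,0.27,-0.016,-0.049,-0.037,1]
    - [0.96,-0.34,0.27,-0.016,-0.049,-0.037,1]

```text
time: 0.85
tool_pos: [0.3424, -0.3888, 0.3175]
eef_rot: [3.079, 0.317, 0.609]
ft_force: [0.6, 0.2, 0.5]
grip_width: 0.0857
grasp_force: 0.0
```

Emit:
arm_command:
  motion:
    - [1.0,-0.23,0.1,-0.016,-0.049,-0.037,1]
    - [1.0,-0.23,0.1,-0.016,-0.049,-0.037,1]
    - [1.0,-0.23,0.1,-0.016,-0.049,-0.037,1]

```text
time: 1.23
tool_pos: [0.4053, -0.3197, 0.2759]
eef_rot: [3.071, 0.478, 0.722]
ft_force: [-0.4, 0.2, -0.0]
grip_width: 0.0852
grasp_force: 0.0
```

Emit:
arm_command:
  motion:
    - [1.0,-0.11,-0.07,-0.016,-0.049,-0.037,1]
    - [1.0,-0.11,-0.07,-0.016,-0.049,-0.037,1]
    - [1.0,-0.11,-0.07,-0.016,-0.049,-0.037,1]

```text
time: 1.6
tool_pos: [0.467, -0.2513, 0.2357]
eef_rot: [3.086, 0.639, 0.846]
ft_force: [-0.8, -0.3, 0.7]
grip_width: 0.0853
grasp_force: 0.0
```

Emit:
arm_command:
  motion:
    - [1.0,0.02,-0.23,-0.016,-0.049,-0.037,1]
    - [1.0,0.02,-0.23,-0.016,-0.049,-0.037,1]
    - [1.0,0.02,-0.23,-0.016,-0.049,-0.037,1]
    - [1.0,0.02,-0.23,-0.016,-0.049,-0.037,1]

```text
time: 2.1
tool_pos: [0.5279, -0.1829, 0.196]
eef_rot: [3.132, 0.798, 0.989]
ft_force: [-0.7, -0.3, -0.5]
grip_width: 0.0853
grasp_force: 0.0
```

Run:
```python
from h import *
np.set_printoptions(precision=4,suppress=True)
T=tool(57.5,90+46); t=T.as_matrix()[:,2]
P=np.r_[.4411,-.3203,.0228]
p,Q=pose(); print(p,Q.as_matrix(),bot.get_state()["q"],bot.get_state()["time"]); split(P-t*.24,T,1)
c=cam("wrist"); im=viewer.read_camera("wrist"); cv2.imwrite("pics/w1.png",im[:,:,::-1])
print("P px",proj(c,P), "foot",proj(c,[.3992,-.3861,.031]),"top",proj(c,[.5049,-.22,.0103]))
```

```text
[ 0.5279 -0.1829  0.196 ] [[ 0.3836  0.8392 -0.3855]
 [ 0.5833 -0.5438 -0.6034]
 [-0.716   0.0066 -0.6981]] [-0.1743  0.6493  1.7128 -0.7667  1.2627  0.8309] 2.1
[ 0.117  0.005 -0.027 -0.    -0.002 -0.003]
P px [323.0021 247.6779] foot [324.0723 311.0213] top [318.7975  11.3719]
```

View pics/w1.png

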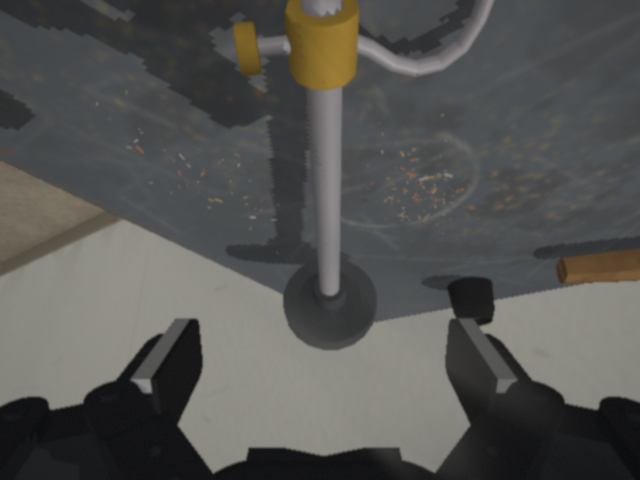

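The rod runs from (330,290) to (322,90), with the foot disc at (331,305) and the hook to the right. My predicted grip pixel is about 6 px left of the rod, which is about 3 mm, so I correct by that and approach.

Run:
```python
from h import *
np.set_printoptions(precision=4,suppress=True)
T=tool(57.5,90+46); t=T.as_matrix()[:,2]
P=np.r_[.4436,-.3219,.0228]
split(P-t*.162,T,1)
```

```text
[ 0.116  0.037  0.752 -0.    -0.002 -0.003]
```

Emit:
arm_command:
  motion:
    - [0.11,0.037,0.3,0,-0.002,-0.003,1]
    - [0.11,0.037,0.5,0,-0.002,-0.003,1]
    - [0.115,0.037,0.65,0,-0.002,-0.003,1]
    - [0.115,0.037,0.75,0,-0.002,-0.003,1]
    - [0.115,0.037,0.75,0,-0.002,-0.003,1]
    - [0.115,0.037,0.75,0,-0.002,-0.003,1]

```text
time: 2.9
tool_pos: [0.5075, -0.2215, 0.1347]
eef_rot: [-3.141, 0.804, 1.005]
ft_force: [-0.4, -0.8, -0.8]
grip_width: 0.0856
grasp_force: 0.0
```

Emit:
arm_command:
  motion:
    - [0,0,0,0,0,0,-0.5]
    - [0,0,0,0,0,0,-1]
    - [0,0,0,0,0,0,-1]
    - [0,0,0,0,0,0,-1]
    - [0,0,0,0,0,0,-1]
    - [0,0,0,0,0,0,-1]
    - [0,0,0,0,0,0,-1]
    - [0,0,0,0,0,0,-1]

```text
time: 3.9
tool_pos: [0.5072, -0.2216, 0.1345]
eef_rot: [-3.141, 0.804, 1.005]
ft_force: [0.1, 0.6, 2.5]
grip_width: 0.0099
grasp_force: 58.5
```

Run:
```python
from h import *
np.set_printoptions(precision=4,suppress=True)
s=bot.get_state(); p,Q=pose(); print(s["time"],p,s["q"],s["grip_width"],s["grasp_force"],s["ft_force"]); print("grasp pt",p+Q.as_matrix()[:,2]*.162)
im=viewer.read_camera("side")[140:300,330:470]; cv2.imwrite("pics/s1.png",cv2.resize(im[:,:,::-1],None,fx=3.7,fy=3.7,interpolation=cv2.INTER_CUBIC))
```

```text
3.9 [ 0.5072 -0.2216  0.1345] [-0.2433  0.7337  1.7758 -0.8542  1.1323  0.9028] 0.009905462140051727 58.476389050483704 [0.077  0.5917 2.4988]
grasp pt [ 0.4446 -0.32    0.0221]
```

```bash
cat >> h.py <<'E'
def pathP(P1,R1,n,L,up=0):  # move grip point (L ahead of TCP) on a line while turning
    p0,R0=pose(); p0=p0+[0,0,up]; P0=p0+R0.as_matrix()[:,2]*L; rv=(R0.inv()*R1).as_rotvec()
    pr=[(lambda Q,P:(P-Q.as_matrix()[:,2]*L,Q))(R0*R.from_rotvec(rv*k/n),P0+(P1-P0)*k/n) for k in range(n+1)]
    for k in range(n): print(delta(*pr[k],*pr[k+1]))
E
python3 - <<'E'
from h import *
np.set_printoptions(precision=4,suppress=True)
print("lift",delta(*pose(),pose()[0]+[0,0,.1],pose()[1]))
pathP(np.r_[.53,0.02,.25],tool(57.5,40),7,.162,up=.1)
E
```

```text
lift [-0.72  -0.001 -0.694  0.     0.     0.   ]
[-0.186 -0.158 -0.423 -0.     0.076  0.   ]
[-0.08  -0.158 -0.362 -0.     0.076  0.   ]
[ 0.008 -0.158 -0.279 -0.     0.076  0.   ]
[ 0.074 -0.158 -0.176 -0.     0.076  0.   ]
[ 0.113 -0.158 -0.061 -0.     0.076  0.   ]
[ 0.125 -0.158  0.06  -0.     0.076  0.   ]
[ 0.107 -0.158  0.18  -0.     0.076  0.   ]
```

Emit:
arm_command:
  motion:
    - [-0.07,0,-0.07,0,0,0,-1]
    - [-0.2,0,-0.19,0,0,0,-1]
    - [-0.36,0,-0.35,0,0,0,-1]
    - [-0.52,0,-0.5,0,0,0,-1]
    - [-0.65,0,-0.63,0,0,0,-1]
    - [-0.72,0,-0.69,0,0,0,-1]
    - [-0.72,0,-0.69,0,0,0,-1]

```text
time: 4.82
tool_pos: [0.5072, -0.2219, 0.235]
eef_rot: [3.14, 0.803, 1.003]
ft_force: [-0.6, -0.1, -5.3]
grip_width: 0.0102
grasp_force: 58.7
```

Emit:
arm_command:
  motion:
    - [-0.06,-0.05,-0.14,0,0.025,0,-1]
    - [-0.12,-0.1,-0.28,0,0.05,0,-1]
    - [-0.19,-0.16,-0.42,0,0.076,0,-1]

```text
time: 5.2
tool_pos: [0.5023, -0.1985, 0.2761]
eef_rot: [-3.137, 0.563, 1.007]
ft_force: [-0.1, 1.0, -4.5]
grip_width: 0.01
grasp_force: 58.6
```

Emit:
arm_command:
  motion:
    - [-0.03,-0.05,-0.12,0,0.025,0,-1]
    - [-0.05,-0.1,-0.24,0,0.05,0,-1]
    - [-0.08,-0.16,-0.36,0,0.076,0,-1]

```text
time: 5.58
tool_pos: [0.4952, -0.1794, 0.3108]
eef_rot: [-3.137, 0.325, 1.006]
ft_force: [-0.6, 0.6, -4.1]
grip_width: 0.0098
grasp_force: 58.6
```

Emit:
arm_command:
  motion:
    - [0,-0.05,-0.09,0,0.025,0,-1]
    - [0.0,-0.1,-0.19,0,0.05,0,-1]
    - [0.01,-0.16,-0.28,0,0.076,0,-1]

```text
time: 5.95
tool_pos: [0.4868, -0.1625, 0.3369]
eef_rot: [-3.137, 0.087, 1.005]
ft_force: [-0.3, -0.4, -5.4]
grip_width: 0.0102
grasp_force: 58.5
```

Emit:
arm_command:
  motion:
    - [0.02,-0.05,-0.06,0,0.025,0,-1]
    - [0.05,-0.1,-0.12,0,0.05,0,-1]
    - [0.07,-0.16,-0.18,0,0.076,0,-1]

```text
time: 6.32
tool_pos: [0.4777, -0.1467, 0.354]
eef_rot: [-3.136, -0.151, 1.005]
ft_force: [-1.2, -0.4, -4.8]
grip_width: 0.0098
grasp_force: 58.5
```

Emit:
arm_command:
  motion:
    - [0.03,-0.05,-0.02,0,0.025,0,-1]
    - [0.07,-0.1,-0.04,0,0.05,0,-1]
    - [0.11,-0.16,-0.06,0,0.076,0,-1]

```text
time: 6.7
tool_pos: [0.4695, -0.1298, 0.3614]
eef_rot: [-3.136, -0.39, 1.004]
ft_force: [-0.3, -0.7, -3.8]
grip_width: 0.01
grasp_force: 58.6
```

Emit:
arm_command:
  motion:
    - [0.04,-0.05,0.02,0,0.025,0,-1]
    - [0.08,-0.1,0.04,0,0.05,0,-1]
    - [0.125,-0.16,0.06,0,0.076,0,-1]
    - [0.125,-0.16,0.06,0,0.076,0,-1]

```text
time: 7.2
tool_pos: [0.4632, -0.1096, 0.3603]
eef_rot: [-3.134, -0.626, 1.001]
ft_force: [-0.3, -0.8, -4.4]
grip_width: 0.01
grasp_force: 58.5
```

Run:
```python
from h import *
np.set_printoptions(precision=4,suppress=True)
s=bot.get_state(); p,Q=pose(); print(s["time"],p,s["q"],s["grip_width"],s["grasp_force"],s["ft_force"]); print("grasp pt",p+Q.as_matrix()[:,2]*.162)
pathP(np.r_[.53,0.02,.25],tool(57.5,40),1,.162)
```

```text
7.2 [ 0.4632 -0.1096  0.3603] [-0.571   0.2239  1.8678  0.692   1.1634 -0.3241] 0.009966048528524505 58.49448502063751 [-0.3017 -0.7782 -4.3561]
grasp pt [ 0.5134 -0.0291  0.229 ]
[ 0.135 -0.132  0.174 -0.002  0.079 -0.001]
```

Emit:
arm_command:
  motion:
    - [0.04,-0.04,0.05,0,0.026,0,-1]
    - [0.09,-0.09,0.11,-0.001,0.052,0,-1]
    - [0.135,-0.13,0.17,-0.002,0.079,-0.001,-1]
    - [0.135,-0.13,0.17,-0.002,0.079,-0.001,-1]
    - [0.135,-0.13,0.17,-0.002,0.079,-0.001,-1]

```text
time: 7.82
tool_pos: [0.4651, -0.0856, 0.3559]
eef_rot: [3.132, -0.873, 1.01]
ft_force: [-0.2, -0.7, -4.7]
grip_width: 0.0099
grasp_force: 58.6
```

Run:
```python
from h import *
np.set_printoptions(precision=4,suppress=True)
s=bot.get_state(); p,Q=pose(); print(s["time"],p,s["q"],s["grip_width"],s["grasp_force"],s["ft_force"]); P=p+Q.as_matrix()[:,2]*.162; print("grasp pt",P)
c=cam("scene");d=cam("side")
a=viewer.read_camera("scene");b=viewer.read_camera("side");cv2.imwrite("pics/sc2.png",a[:,:,::-1]);cv2.imwrite("pics/sd2.png",b[:,:,::-1])
ua=proj(c,P).astype(int);ub=proj(d,P).astype(int);print(ua,ub)
A=cv2.resize(a[ua[1]-100:ua[1]+80,ua[0]-60:ua[0]+60],None,fx=3.3,fy=3.3,interpolation=cv2.INTER_CUBIC)
B=cv2.resize(b[ub[1]-90:ub[1]+90,ub[0]-60:ub[0]+60],None,fx=3.3,fy=3.3,interpolation=cv2.INTER_CUBIC)
cv2.imwrite("pics/two2.png",np.hstack([A,B])[:,:,::-1])
```

```text
7.825 [ 0.4651 -0.0856  0.3559] [-0.6042  0.2577  1.9459  0.9639  1.2021 -0.5353] 0.009850165231492644 58.588576912879944 [-0.158  -0.7094 -4.7357]
grasp pt [0.5324 0.0188 0.2519]
[234 140] [350 309]
```

View pics/two2.png

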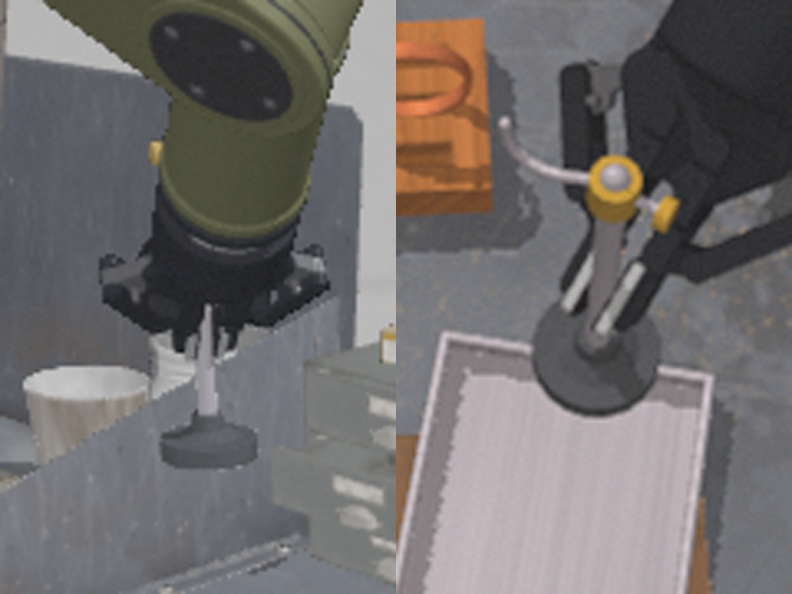

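Right half: the stand is held upright, with its top end at crop (613,175), collar at (597,343) and the hook toward the upper left. Left half: foot and lower rod are visible at (208,450) and (208,320–412). I'll measure the tilt from both views.

Run:
```python
from h import *
np.set_printoptions(precision=4,suppress=True)
c=cam("scene");d=cam("side"); A=cv2.imread("pics/sc2.png");B=cv2.imread("pics/sd2.png")
def rodline(im,rows,cx,hw):
    pts=[]
    for v in rows:
        r=im[v,cx-hw:cx+hw].astype(float).mean(1); w=np.clip(r-115,0,None); 
        if w.sum()>40: pts.append((cx-hw+(w*np.arange(2*hw)).sum()/w.sum(),v))
    return np.array(pts)
ga=cv2.cvtColor(A,cv2.COLOR_BGR2GRAY); gb=cv2.cvtColor(B,cv2.COLOR_BGR2GRAY)
for v in range(136,166,6): print(v,ga[v,228:248])
for v in range(284,324,8): print(v,gb[v,338:366])
for v in (172,176,180): print(v,ga[v,214:286:3])
tp=(290+217/3.3,219+175/3.3); print("top px",tp,[onplane(d,tp,z)[:2] for z in (.365,.37,.375)])
# foot mask in side: dark low-sat ellipse lower half
m=(gb>50)&(gb<95); 
for v in range(318,346,4): 
    xs=np.where(m[v,325:380])[0]+325; print(v,xs.min() if len(xs) else 0,xs.max() if len(xs) else 0)
```

```text
136 [ 36  39  37  38  41  38  38  62 139 134  57  41  42  44  37  37  36  39
  38  39]
142 [ 40  38  58 115 123 106  74 146 150 137  83  40  57 123 127  76  47  40
 122 129]
148 [177 166 132 126 111  91 145 152 151 142 121 120 137 153 182 151 138 123
 118 119]
154 [191 187 187 186 135 141 149 153 159 166 164 125 121 125 119 118 122 119
 119 123]
160 [117 116 118 119 121 121 145 152 159 165 165 174 129 119 122 123 122 123
 124 120]
284 [116 117 117 115 116 117 116 122 128 100  47  55  80  98  97  97  99  98
  95  96  97  96  92  72  47  94 122 119]
292 [114 114 118 116 117 116 121 107  72  49  46  68  94 101 102 102 105 104
 106 102  73  55 101 122 120 117 120  99]
300 [119 120 117  95  55  51  48  60 142 179 170 135  98 103 103 107 108 105
 100 104 115  89  81 148 179 178 150  95]
308 [122 117 103 126 167 174 173 130  52  37  78 103 105 107 109 110 102  94
 124 144 145 142 112  59  41  45  45  49]
316 [ 86  87  86  87  88  90  89  88  84  95 105  95  75 124 168 175 163 125
  68  44  45  45  47  41  43  60  81  86]
172 [115 118 124  74  67  82  91  98 102 101 103  96  92 118 120 117 116 120
 122 149 117 124 123 119]
176 [115 119 125  73  78  83  89  95  96  92  90  90  86 120 121 124 119 116
 117 123 127 128 127 127]
180 [116 118 118 120  75  79  83  81  87  87  88  89 113 115 121 122 121 122
 122 125 129 127 129 125]
top px (355.75757575757575, 272.030303030303) [array([0.5303, 0.0143]), array([0.5303, 0.0167]), array([0.5304, 0.0192])]
318 333 368
322 332 369
326 331 369
330 332 368
334 333 368
338 336 365
342 341 360
```

Run:
```python
from h import *
np.set_printoptions(precision=4,suppress=True)
c=cam("scene");d=cam("side"); x,y=.5324,.0188; z0=.2519-.078
for s in (7,14,40,78,120,198): print(s,"scene",proj(c,[x,y,z0+s/1000]),"side",proj(d,[x,y,z0+s/1000]))
# tilt: rod plane normals from each view
def nrm(cam_,a,b): return np.cross(ray(cam_,a)[1],ray(cam_,b)[1])
n1=nrm(c,(236.3,137),(236.8,177)); n2=nrm(d,(355.8,272),(350,325)); v=np.cross(n1,n2); v/=np.linalg.norm(v)*np.sign(v[2]); print("rod dir",v,np.degrees(np.arccos(v[2])))
print(onplane(d,(350,325),z0+.010))
tip=onplane(d,(290+(503-396)/3.3,219+122/3.3),z0+.194); top=onplane(d,(355.8,272),z0+.198); print("tip",tip,"hook az",np.degrees(np.arctan2(*(tip-top)[1::-1])),np.linalg.norm((tip-top)[:2]))
```

```text
7 scene [236.0627 174.9421] side [349.3001 327.2952]
14 scene [235.9116 171.599 ] side [349.4448 325.6424]
40 scene [235.3438 159.0399] side [349.9996 319.3078]
78 scene [234.4953 140.2717] side [350.8626 309.4545]
120 scene [233.5308 118.9364] side [351.8964 297.6509]
198 scene [231.6606  77.5705] side [354.0794 272.7268]
rod dir [-0.0092 -0.0568  0.9983] 3.301525581031216
[0.5316 0.0161 0.1839]
tip [ 0.5745 -0.0037  0.3679] hook az -25.697871767106665 0.049019122006947
```

Run:
```python
from h import *
np.set_printoptions(precision=4,suppress=True)
p,Q=pose();d=np.r_[.55-.5324,.06-.0188,.091-.2519]
split(p+d,tool(57.5,40),2)
print("1mm down",delta(p,Q,p-[0,0,.001],Q)*1, delta(p,Q,p-[0,0,.01],Q))
```

```text
[-0.475 -0.042  0.685  0.001 -0.     0.001]
[-0.475 -0.039  0.686  0.001 -0.     0.001]
1mm down [-0.008 -0.     0.006  0.     0.     0.   ] [-0.077 -0.001  0.064  0.     0.     0.   ]
```

Emit:
arm_command:
  motion:
    - [-0.05,-0.005,0.08,0.001,0,0.001,-1]
    - [-0.17,-0.015,0.25,0.001,0,0.001,-1]
    - [-0.3,-0.03,0.44,0.001,0,0.001,-1]
    - [-0.42,-0.04,0.61,0.001,0,0.001,-1]
    - [-0.475,-0.04,0.685,0.001,0,0.001,-1]
    - [-0.475,-0.04,0.685,0.001,0,0.001,-1]

```text
time: 8.68
tool_pos: [0.4741, -0.0644, 0.2753]
eef_rot: [3.141, -0.877, 1.003]
ft_force: [0.3, 0.9, -4.2]
grip_width: 0.01
grasp_force: 58.7
```

Emit:
arm_command:
  motion:
    - [-0.05,-0.005,0.08,0.001,0,0.001,-1]
    - [-0.17,-0.015,0.25,0.001,0,0.001,-1]
    - [-0.28,-0.03,0.42,0.001,0,0.001,-1]
    - [-0.38,-0.035,0.56,0.001,0,0.001,-1]
    - [-0.45,-0.04,0.65,0.001,0,0.001,-1]
    - [-0.475,-0.04,0.685,0.001,0,0.001,-1]
    - [-0.475,-0.04,0.685,0.001,0,0.001,-1]
    - [-0.475,-0.04,0.685,0.001,0,0.001,-1]

```text
time: 9.68
tool_pos: [0.4829, -0.0438, 0.196]
eef_rot: [-3.139, -0.877, 1.001]
ft_force: [0.3, 0.5, -5.1]
grip_width: 0.0101
grasp_force: 58.8
```

Run:
```python
from h import *
np.set_printoptions(precision=4,suppress=True)
s=bot.get_state(); p,Q=pose(); print(s["time"],p,s["q"],s["ft_force"],s["ft_torque"]); P=p+Q.as_matrix()[:,2]*.162; print("grasp pt",P)
a=viewer.read_camera("scene");b=viewer.read_camera("side");cv2.imwrite("pics/sc3.png",a[:,:,::-1]);cv2.imwrite("pics/sd3.png",b[:,:,::-1])
```

```text
9.675 [ 0.4829 -0.0438  0.196 ] [-0.502   0.5527  2.1096  1.2546  0.9397 -0.9618] [ 0.2821  0.5081 -5.1352] [-0.7675  0.4972  0.0037]
grasp pt [0.5497 0.0613 0.0924]
```

Emit:
arm_command:
  motion:
    - [-0.015,0,0.013,0,0,0,-1]
    - [-0.03,0,0.026,0,0,0,-1]
    - [-0.046,0,0.038,0,0,0,-1]
    - [-0.046,0,0.038,0,0,0,-1]

```text
time: 10.28
tool_pos: [0.4826, -0.0436, 0.1893]
eef_rot: [-3.136, -0.877, 0.999]
ft_force: [-0.4, -0.0, -4.3]
grip_width: 0.0101
grasp_force: 58.8
```

Emit:
arm_command:
  motion:
    - [-0.008,0,0.006,0,0,0,-1]
    - [-0.008,0,0.006,0,0,0,-1]

```text
time: 10.52
tool_pos: [0.4827, -0.0437, 0.1885]
eef_rot: [-3.137, -0.877, 1.0]
ft_force: [-0.2, -0.2, -3.3]
grip_width: 0.0096
grasp_force: 58.8
```

Emit:
arm_command:
  motion:
    - [-0.008,0,0.006,0,0,0,-1]
    - [-0.008,0,0.006,0,0,0,-1]

```text
time: 10.78
tool_pos: [0.4826, -0.0437, 0.1875]
eef_rot: [-3.137, -0.877, 1.0]
ft_force: [0.9, 0.8, -4.3]
grip_width: 0.0096
grasp_force: 58.8
```

Emit:
arm_command:
  motion:
    - [-0.008,0,0.006,0,0,0,-1]
    - [-0.008,0,0.006,0,0,0,-1]

```text
time: 11.02
tool_pos: [0.4826, -0.0437, 0.1865]
eef_rot: [-3.137, -0.877, 0.999]
ft_force: [-0.6, 0.4, -4.6]
grip_width: 0.0099
grasp_force: 58.8
```

Emit:
arm_command:
  motion:
    - [-0.006,0,0.005,0,0,0,-1]
    - [-0.006,0,0.005,0,0,0,-1]

```text
time: 11.28
tool_pos: [0.4826, -0.0437, 0.1857]
eef_rot: [-3.137, -0.877, 1.0]
ft_force: [-0.3, 1.1, -5.4]
grip_width: 0.01
grasp_force: 58.8
```

Emit:
arm_command:
  motion:
    - [-0.006,0,0.005,0,0,0,-1]
    - [-0.006,0,0.005,0,0,0,-1]

```text
time: 11.52
tool_pos: [0.4826, -0.0438, 0.1849]
eef_rot: [-3.137, -0.877, 1.0]
ft_force: [-0.4, -0.5, -4.2]
grip_width: 0.0104
grasp_force: 58.8
```

Emit:
arm_command:
  motion:
    - [-0.006,0,0.005,0,0,0,-1]
    - [-0.006,0,0.005,0,0,0,-1]

```text
time: 11.78
tool_pos: [0.4826, -0.0438, 0.1842]
eef_rot: [-3.137, -0.877, 1.0]
ft_force: [-0.4, 0.1, -5.3]
grip_width: 0.0101
grasp_force: 58.8
```

Emit:
arm_command:
  motion:
    - [-0.006,0,0.005,0,0,0,-1]
    - [-0.006,0,0.005,0,0,0,-1]

```text
time: 12.02
tool_pos: [0.4826, -0.0437, 0.1834]
eef_rot: [-3.137, -0.877, 0.999]
ft_force: [-0.1, -1.2, -4.6]
grip_width: 0.0101
grasp_force: 58.8
```

Emit:
arm_command:
  motion:
    - [-0.006,0,0.005,0,0,0,-1]
    - [-0.006,0,0.005,0,0,0,-1]

```text
time: 12.28
tool_pos: [0.4826, -0.0437, 0.1826]
eef_rot: [-3.137, -0.877, 1.0]
ft_force: [-0.4, -0.6, -5.5]
grip_width: 0.0095
grasp_force: 58.8
```

Emit:
arm_command:
  motion:
    - [-0.006,0,0.005,0,0,0,-1]
    - [-0.006,0,0.005,0,0,0,-1]

```text
time: 12.52
tool_pos: [0.4826, -0.0437, 0.1823]
eef_rot: [-3.137, -0.878, 1.0]
ft_force: [-2.0, -0.7, 1.3]
grip_width: 0.0103
grasp_force: 59.3
```

Run:
```python
from h import *
a=viewer.read_camera("scene");b=viewer.read_camera("side");cv2.imwrite("pics/sc4.png",a[:,:,::-1])
c=cam("scene");d=cam("side");P=np.r_[.55,.061,.078];ua=proj(c,P).astype(int);ub=proj(d,P).astype(int);print(ua,ub)
A=cv2.resize(a[ua[1]-80:ua[1]+70,ua[0]-50:ua[0]+50],None,fx=3.9,fy=3.9,interpolation=cv2.INTER_CUBIC)
B=cv2.resize(b[ub[1]-75:ub[1]+75,ub[0]-50:ub[0]+50],None,fx=3.9,fy=3.9,interpolation=cv2.INTER_CUBIC)
cv2.imwrite("pics/two4.png",np.hstack([A,B])[:,:,::-1])
```

```text
[231 214] [334 372]
```

View pics/two4.png

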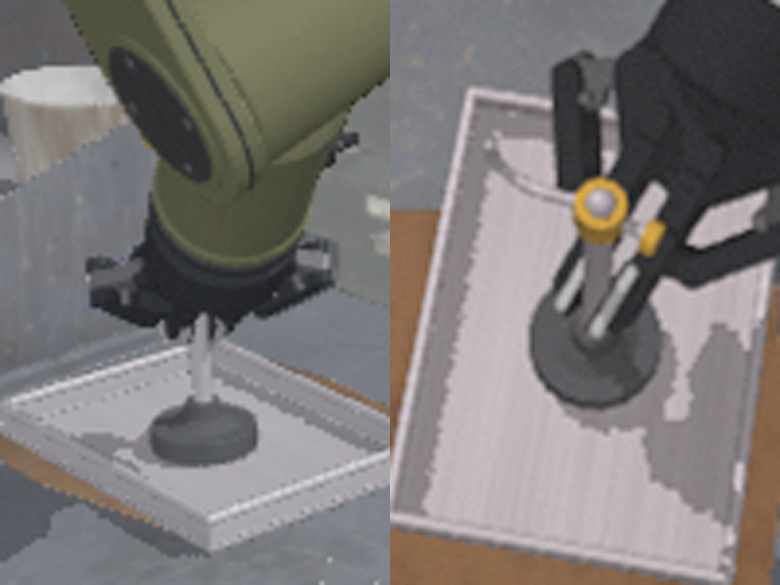

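Both halves show the foot on the tray floor, and the wrist force rose by 6.4 N, so it is in contact. In the side half the top is at (600,200) and the foot centre at about (594,345). Releasing.

Emit:
arm_command:
  motion:
    - [0,0,0,0,0,0,-0.6]
    - [0,0,0,0,0,0,-0.4]
    - [0,0,0,0,0,0,-0.1]
    - [0,0,0,0,0,0,-0.1]
    - [0,0,0,0,0,0,-0.1]
    - [0,0,0,0,0,0,-0.1]

```text
time: 13.38
tool_pos: [0.4826, -0.0437, 0.1818]
eef_rot: [-3.137, -0.877, 1.0]
ft_force: [0.6, 0.3, -0.5]
grip_width: 0.0384
grasp_force: 0.0
```

Run:
```python
from h import *
np.set_printoptions(precision=4,suppress=True)
s=bot.get_state(); print(s["time"],s["ft_force"],s["grip_width"],s["q"])
b=viewer.read_camera("side");a=viewer.read_camera("scene");o=cv2.imread("pics/sd3.png")[:,:,::-1];o4=cv2.imread("pics/sc4.png")[:,:,::-1]
cv2.imwrite("pics/sd5.png",b[:,:,::-1])
h=cv2.cvtColor(b,cv2.COLOR_RGB2HSV); m=((h[:,:,0]>18)&(h[:,:,0]<30)&(h[:,:,1]>150)).astype(np.uint8); m[:, :320]=0;m[:,400:]=0
n,l,st,ct=cv2.connectedComponentsWithStats(m); print(st,ct)
```

```text
13.375 [ 0.5562  0.3208 -0.5193] 0.038354306441185024 [-0.5022  0.5833  2.1188  1.2815  0.9282 -1.0079]
[[     0      0    640    480 307071]
 [   331    343     13     16    102]
 [   348    354      6      8     27]] [[319.4914 239.4524]
 [337.0392 351.549 ]
 [350.5556 357.3704]]
```

Run:
```python
from h import *
np.set_printoptions(precision=4,suppress=True)
p,Q=pose(); p=p-Q.as_matrix()[:,2]*.1
C=np.r_[.648,-.1866,.061]; T=tool(7,35); t=T.as_matrix()[:,2]
print(C-t*.275); split(C-t*.275,T,2,p,Q)
```

```text
[ 0.4244 -0.2141  0.2187]
[-0.417  0.212 -0.291 -0.112  0.013  0.085]
[-0.324  0.399 -0.196 -0.112  0.013  0.085]
```

Emit:
arm_command:
  motion:
    - [0,0,-0.1,0,0,0,-0.1]
    - [0,0,-0.25,0,0,0,-0.1]
    - [0,0,-0.5,0,0,0,-0.1]
    - [0,0,-0.8,0,0,0,-0.1]
    - [0,0,-1,0,0,0,-0.1]
    - [0,0,-1,0,0,0,-0.1]

```text
time: 14.22
tool_pos: [0.4412, -0.1098, 0.2468]
eef_rot: [-3.141, -0.876, 1.001]
ft_force: [0.4, 1.1, 0.1]
grip_width: 0.0386
grasp_force: 0.0
```

Emit:
arm_command:
  motion:
    - [-0.2,0.1,-0.15,-0.056,0.006,0.042,-0.1]
    - [-0.42,0.21,-0.29,-0.112,0.013,0.085,-0.1]
    - [-0.42,0.21,-0.29,-0.112,0.013,0.085,-0.1]
    - [-0.42,0.21,-0.29,-0.112,0.013,0.085,-0.1]

```text
time: 14.72
tool_pos: [0.4321, -0.1607, 0.2315]
eef_rot: [3.133, -0.919, 0.569]
ft_force: [-0.8, -0.1, -0.1]
grip_width: 0.0386
grasp_force: 0.0
```

Emit:
arm_command:
  motion:
    - [-0.16,0.2,-0.1,-0.056,0.006,0.042,-0.1]
    - [-0.32,0.4,-0.2,-0.112,0.013,0.085,-0.1]
    - [-0.32,0.4,-0.2,-0.112,0.013,0.085,-0.1]
    - [-0.32,0.4,-0.2,-0.112,0.013,0.085,-0.1]

```text
time: 15.22
tool_pos: [0.4243, -0.2133, 0.2187]
eef_rot: [-3.138, -0.962, 0.12]
ft_force: [-0.6, 0.7, 0.3]
grip_width: 0.0387
grasp_force: 0.0
```

Run:
```python
from h import *
np.set_printoptions(precision=4,suppress=True)
C=np.r_[.648,-.1866,.061]; T=tool(7,35); t=T.as_matrix()[:,2]
p,Q=pose(); print(p,bot.get_state()["q"],bot.get_state()["time"]); split(C-t*.275,T,1)
c=cam("wrist"); im=viewer.read_camera("wrist"); b=viewer.read_camera("side")
print("C",proj(c,C),[proj(c,C+.035*np.r_[np.cos(a),np.sin(a)*0,0]) for a in (0,np.pi)],proj(c,C+[0,0,.035]))
d=cam("side"); u=proj(d,[.55,.06,.1]).astype(int)
B=cv2.resize(b[u[1]-60:u[1]+60,u[0]-50:u[0]+50],None,fx=4,fy=4,interpolation=cv2.INTER_CUBIC)
A=cv2.resize(im[100:460,140:500],(400,400)); 
cv2.imwrite("pics/w6.png",np.hstack([cv2.resize(im[0:480,100:500],(400,480)),B])[:,:,::-1]); cv2.imwrite("pics/w6full.png",im[:,:,::-1]); cv2.imwrite("pics/sd6.png",b[:,:,::-1]); print(u)
```

```text
[ 0.4243 -0.2133  0.2187] [-0.8456  0.4968  2.2928  1.9096  0.7999 -1.1607] 15.225
[ 0.001  0.008  0.    -0.    -0.001 -0.   ]
C [322.8884 243.6798] [array([329.4687, 202.2253]), array([315.1008, 292.7394])] [322.775  203.7609]
[335 368]
```

View pics/w6.png

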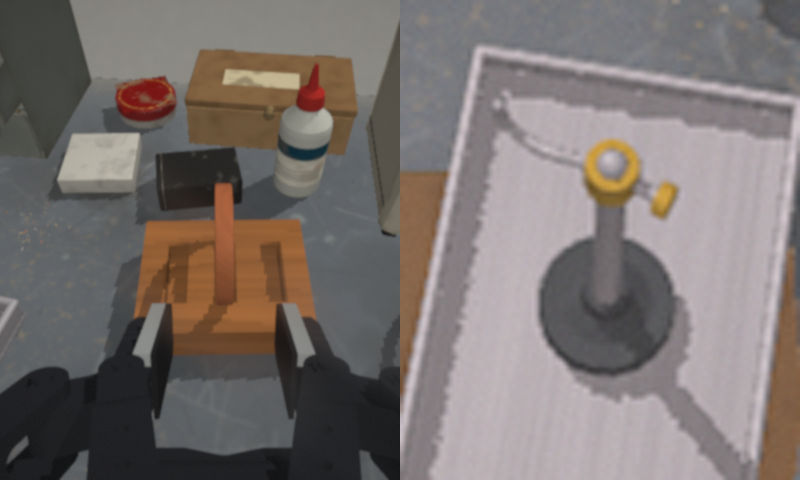

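Left half (wrist view): the bangle is seen edge-on from (227,298) to (223,185), nearly centred between the fingers. It is yawed about 2° and 1 mm to the right. Right half: the stand is standing by itself in the tray, with its top at (612,162), foot at (606,305) and hook tip at (503,100).

Run:
```python
from h import *
np.set_printoptions(precision=4,suppress=True)
C=np.r_[.6481,-.1876,.061]; T=tool(8.5,35); t=T.as_matrix()[:,2]
split(C-t*.195,T,1); print("60 up",delta(C,T,C+[0,0,.06],T))
d=cam("side"); f=lambda u,v:(285+(u-400)/4-.4,308+v/4-.4)
top=onplane(d,f(612,162),.203); tip=onplane(d,f(503,100),.2005); bot_=onplane(d,f(606,305),.019)
im=cv2.imread("pics/sd6.png"); g=cv2.cvtColor(im,cv2.COLOR_BGR2GRAY)
m=((g>45)&(g<100)).astype(np.uint8); m[:362]=0;m[406:]=0;m[:,:312]=0;m[:,362:]=0
cs=max(cv2.findContours(m,0,1)[0],key=cv2.contourArea); print("foot ellipse",cv2.fitEllipse(cs))
h=tip-top; print("top",top,"foot",bot_,"tip",tip,"az",np.degrees(np.arctan2(h[1],h[0])),np.linalg.norm(h[:2]))
```

```text
[-0.005  0.058  0.8    0.006 -0.001 -0.005]
60 up [ 0.491  0.    -0.344  0.     0.     0.   ]
foot ellipse ((336.234130859375, 384.84429931640625), (32.64625930786133, 33.26897048950195), 126.22173309326172)
top [0.5475 0.0612 0.203 ] foot [0.5473 0.0625 0.019 ] tip [0.59   0.0397 0.2005] az -26.794651739338125 0.04757604722614068
```

Emit:
arm_command:
  motion:
    - [0,0.055,0.15,0.006,-0.001,-0.005,-0.1]
    - [-0.005,0.058,0.35,0.006,-0.001,-0.005,-0.1]
    - [-0.005,0.058,0.55,0.006,-0.001,-0.005,-0.1]
    - [-0.005,0.058,0.7,0.006,-0.001,-0.005,-0.1]
    - [-0.005,0.058,0.8,0.006,-0.001,-0.005,-0.1]
    - [-0.005,0.058,0.8,0.006,-0.001,-0.005,-0.1]
    - [-0.005,0.058,0.8,0.006,-0.001,-0.005,-0.1]

```text
time: 16.2
tool_pos: [0.4895, -0.2118, 0.1729]
eef_rot: [3.14, -0.959, 0.146]
ft_force: [0.3, -0.4, -0.0]
grip_width: 0.0387
grasp_force: 0.0
```

Emit:
arm_command:
  motion:
    - [0,0,0,0,0,0,-0.4]
    - [0,0,0,0,0,0,-0.7]
    - [0,0,0,0,0,0,-1]
    - [0,0,0,0,0,0,-1]
    - [0,0,0,0,0,0,-1]
    - [0,0,0,0,0,0,-1]

```text
time: 16.95
tool_pos: [0.4896, -0.2119, 0.173]
eef_rot: [3.14, -0.96, 0.146]
ft_force: [-2.6, 1.2, 2.8]
grip_width: 0.0077
grasp_force: 58.8
```

Run:
```python
from h import *
np.set_printoptions(precision=4,suppress=True)
s=bot.get_state(); p,Q=pose(); print(s["time"],p,s["q"],s["ft_force"],s["ft_torque"],s["grip_width"]); print(p+Q.as_matrix()[:,2]*.195, delta(p,Q,p+[0,0,.1],Q))
c=cam("wrist"); im=viewer.read_camera("wrist"); cv2.imwrite("pics/w7.png",im[:,:,::-1])
```

```text
16.95 [ 0.4896 -0.2119  0.173 ] [-0.7246  0.625   2.2041  2.0527  0.783  -1.2327] [-2.5912  1.1557  2.7573] [0.008  0.2517 0.103 ] 0.007685485930950146
[ 0.6477 -0.189   0.061 ] [ 0.819  0.001 -0.574  0.     0.     0.   ]
```

Run:
```python
from h import *
np.set_printoptions(precision=4,suppress=True)
a=np.radians(-26.8); hk=np.r_[np.cos(a),np.sin(a),0]
pathP(np.r_[.5475,.0612,0]+.085*hk+[0,0,.205],tool(63.2,35),4,.195,up=.1)
```

```text
[ 0.125 -0.154 -0.013  0.063  0.    -0.044]
[ 0.198 -0.135  0.091  0.063  0.    -0.044]
[ 0.265 -0.086  0.187  0.063  0.    -0.044]
[ 0.324 -0.011  0.272  0.063  0.    -0.044]
```

Emit:
arm_command:
  motion:
    - [0.08,0,-0.06,0,0,0,-1]
    - [0.25,0,-0.17,0,0,0,-1]
    - [0.45,0,-0.31,0,0,0,-1]
    - [0.65,0,-0.46,0,0,0,-1]
    - [0.82,0,-0.57,0,0,0,-1]
    - [0.82,0,-0.57,0,0,0,-1]

```text
time: 17.75
tool_pos: [0.4905, -0.2121, 0.274]
eef_rot: [3.134, -0.961, 0.151]
ft_force: [0.6, -0.2, -1.6]
grip_width: 0.0079
grasp_force: 58.8
```

Emit:
arm_command:
  motion:
    - [0.04,-0.05,0,0.021,0,-0.015,-1]
    - [0.08,-0.1,-0.01,0.042,0,-0.029,-1]
    - [0.125,-0.155,-0.01,0.063,0,-0.044,-1]

```text
time: 18.12
tool_pos: [0.4939, -0.1953, 0.2822]
eef_rot: [-3.139, -0.958, 0.387]
ft_force: [0.2, 0.1, -0.6]
grip_width: 0.0076
grasp_force: 58.8
```

Emit:
arm_command:
  motion:
    - [0.07,-0.045,0.03,0.021,0,-0.015,-1]
    - [0.13,-0.09,0.06,0.042,0,-0.029,-1]
    - [0.2,-0.135,0.09,0.063,0,-0.044,-1]

```text
time: 18.5
tool_pos: [0.5065, -0.1757, 0.2933]
eef_rot: [-3.138, -0.958, 0.627]
ft_force: [0.8, -0.8, -1.1]
grip_width: 0.0078
grasp_force: 58.8
```

Emit:
arm_command:
  motion:
    - [0.09,-0.03,0.06,0.021,0,-0.015,-1]
    - [0.18,-0.06,0.12,0.042,0,-0.029,-1]
    - [0.265,-0.085,0.19,0.063,0,-0.044,-1]
    - [0.265,-0.085,0.19,0.063,0,-0.044,-1]

```text
time: 19.0
tool_pos: [0.527, -0.1509, 0.3043]
eef_rot: [-3.139, -0.959, 0.867]
ft_force: [-0.0, -0.0, -0.9]
grip_width: 0.0078
grasp_force: 58.8
```

Run:
```python
from h import *
np.set_printoptions(precision=4,suppress=True)
a=np.radians(-26.8); hk=np.r_[np.cos(a),np.sin(a),0]
s=bot.get_state(); p,Q=pose(); print(s["time"],p,s["q"]); print(p+Q.as_matrix()[:,2]*.195)
pathP(np.r_[.5475,.0612,0]+.085*hk+[0,0,.205],tool(63.2,35),1,.195)
```

```text
19.0 [ 0.527  -0.1509  0.3043] [-0.6602  0.4296  1.8838  1.1154  1.1457 -0.6282]
[ 0.63   -0.0288  0.1923]
[ 0.33  -0.016  0.251  0.061  0.    -0.043]
```

Emit:
arm_command:
  motion:
    - [0.11,-0.005,0.08,0.02,0,-0.014,-1]
    - [0.22,-0.01,0.17,0.04,0,-0.028,-1]
    - [0.33,-0.016,0.25,0.061,0,-0.043,-1]
    - [0.33,-0.016,0.25,0.061,0,-0.043,-1]
    - [0.33,-0.016,0.25,0.061,0,-0.043,-1]

```text
time: 19.62
tool_pos: [0.5502, -0.1201, 0.3174]
eef_rot: [-3.14, -0.959, 1.1]
ft_force: [0.1, -0.4, -0.3]
grip_width: 0.0078
grasp_force: 58.8
```

Run:
```python
from h import *
np.set_printoptions(precision=4,suppress=True)
s=bot.get_state(); p,Q=pose(); print(s["time"],p,s["q"],s["eef_rot"]); C=p+Q.as_matrix()[:,2]*.195; print(C)
b=viewer.read_camera("side"); a=viewer.read_camera("scene"); c=cam("side"); e=cam("scene"); u=proj(c,C).astype(int); v=proj(e,C).astype(int); print(u,v)
for r in (.033,.037):
  pass
B=cv2.resize(b[u[1]-60:u[1]+60,u[0]-50:u[0]+50],None,fx=4,fy=4,interpolation=cv2.INTER_CUBIC)
A=cv2.resize(a[v[1]-60:v[1]+60,v[0]-50:v[0]+50],None,fx=4,fy=4,interpolation=cv2.INTER_CUBIC)
cv2.imwrite("pics/p8.png",np.hstack([A,B])[:,:,::-1]); cv2.imwrite("pics/sd8.png",b[:,:,::-1]); cv2.imwrite("pics/sc8.png",a[:,:,::-1])
```

```text
19.625 [ 0.5502 -0.1201  0.3174] [-0.5837  0.4529  1.7814  1.0104  1.2873 -0.6163] [-3.1397 -0.9591  1.0996]
[0.6223 0.0224 0.2054]
[290 318] [266 154]
```

View pics/p8.png

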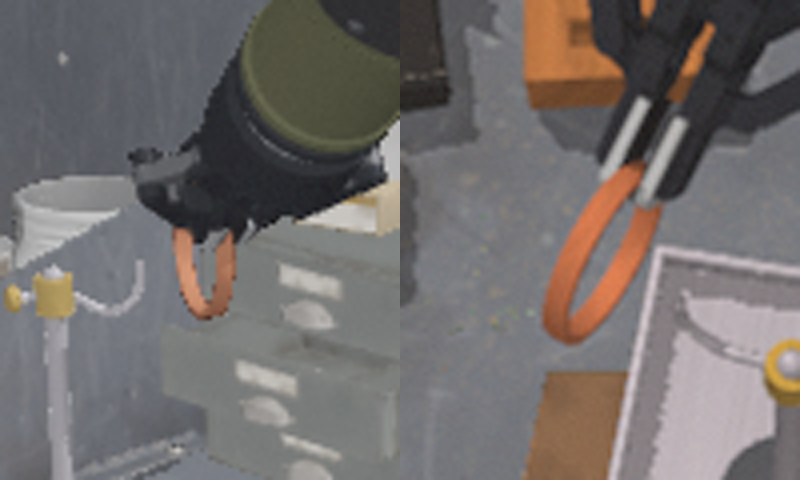

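Left half (scene view): the ring hangs below the fingers with its bottom at (207,316) and sides at u = 173–236. The hook tip is at (140,262) and the bowl at (108,308). Right half: ring end at (565,340), tip at (685,297), top at (790,362). I'll compare these with the model points.

Run:
```python
from h import *
np.set_printoptions(precision=4,suppress=True)
c=cam("side"); e=cam("scene"); p,Q=pose(); M=Q.as_matrix(); C=p+M[:,2]*.195
th=np.linspace(0,2*np.pi,73)
pts=np.array([C+r*(np.cos(x)*M[:,2]+np.sin(x)*M[:,0])+w*M[:,1] for x in th for r in (.037,) for w in (-.005,.005)])
for n,k in (("scene",e),("side",c)):
    q=np.array([proj(k,X) for X in pts]); print(n,"pred bbox",q.min(0),q.max(0))
for n,f in (("scene","pics/sc8.png"),("side","pics/sd8.png")):
    h=cv2.cvtColor(cv2.imread(f),cv2.COLOR_BGR2HSV); m=((h[:,:,0]<16)&(h[:,:,1]>105)&(h[:,:,2]>60)).astype(np.uint8)
    u=proj(e if n=="scene" else c,C).astype(int); w=np.zeros_like(m); w[u[1]-25:u[1]+45,u[0]-30:u[0]+22]=1; m*=w
    k,l,st,ct=cv2.connectedComponentsWithStats(m); print(n,"meas",[(s[0],s[1],s[0]+s[2],s[1]+s[3]) for s in st[1:] if s[4]>30])
a=np.radians(-26.8); hk=np.r_[np.cos(a),np.sin(a),0]; S=np.r_[.5475,.0612,.005]
for n,r,z in (("tip",.048,.1965),("bowl",.031,.170),("top",0,.198)): 
    X=S+hk*r+[0,0,z]; print(n,"scene",proj(e,X),"side",proj(c,X))
print("meas scene tip",(216+140/4,94+262/4),"bowl bottom",(216+108/4,94+308/4),"top",(216+54/4,94+266/4),"side tip",(240+285/4,258+297/4),"top",(240+390/4,258+362/4))
```

```text
scene pred bbox [259.4967 136.0178] [274.4962 171.8252]
side pred bbox [273.4018 295.5072] [306.1424 341.9815]
scene meas [(np.int32(260), np.int32(151), np.int32(275), np.int32(174))]
side meas [(np.int32(276), np.int32(298), np.int32(305), np.int32(344)), (np.int32(275), np.int32(351), np.int32(297), np.int32(363))]
tip scene [250.0547 157.3017] side [310.1074 332.2406]
bowl scene [242.6145 170.302 ] side [319.9461 343.9227]
top scene [227.4086 158.6664] side [337.6123 348.1208]
meas scene tip (251.0, 159.5) bowl bottom (243.0, 171.0) top (229.5, 160.5) side tip (311.25, 332.25) top (337.5, 348.5)
```

Run:
```python
from h import *
np.set_printoptions(precision=4,suppress=True)
a=np.radians(-26.8); hk=np.r_[np.cos(a),np.sin(a),0]; S=np.r_[.5475,.0612,0]; T=tool(63.2,35); t=T.as_matrix()[:,2]
A=S+hk*.085+[0,0,.178]-t*.195; B=S+hk*.031+[0,0,.178]-t*.195; D=S+hk*.031+[0,0,.151]-t*.195
print(delta(*pose(),A,T),delta(A,T,B,T),delta(B,T,D,T),delta(A,T,A-[0,0,.001],T))
```

```text
[-0.222  0.009  0.167  0.     0.    -0.001] [-0.   -0.54 -0.    0.    0.    0.  ] [-0.221 -0.     0.155  0.     0.     0.   ] [-0.008 -0.     0.006  0.     0.     0.   ]
```

Emit:
arm_command:
  motion:
    - [-0.07,0.009,0.06,0,0,-0.001,-1]
    - [-0.15,0.009,0.11,0,0,-0.001,-1]
    - [-0.222,0.009,0.167,0,0,-0.001,-1]
    - [-0.222,0.009,0.167,0,0,-0.001,-1]
    - [-0.222,0.009,0.167,0,0,-0.001,-1]

```text
time: 20.35
tool_pos: [0.552, -0.1195, 0.2903]
eef_rot: [3.138, -0.959, 1.108]
ft_force: [0.6, -0.3, -1.3]
grip_width: 0.0077
grasp_force: 58.8
```

Emit:
arm_command:
  motion:
    - [0,-0.08,0,0,0,0,-1]
    - [0,-0.16,0,0,0,0,-1]
    - [0,-0.24,0,0,0,0,-1]
    - [0,-0.3,0,0,0,0,-1]
    - [0,-0.3,0,0,0,0,-1]
    - [0,-0.3,0,0,0,0,-1]

```text
time: 21.1
tool_pos: [0.5253, -0.1062, 0.2904]
eef_rot: [3.136, -0.959, 1.109]
ft_force: [-0.0, -0.0, -0.6]
grip_width: 0.0077
grasp_force: 58.8
```

Run:
```python
from h import *
np.set_printoptions(precision=4,suppress=True)
s=bot.get_state(); p,Q=pose(); C=p+Q.as_matrix()[:,2]*.195; print(s["time"],C,s["ft_force"],s["q"])
b=viewer.read_camera("side"); a=viewer.read_camera("scene"); c=cam("side"); e=cam("scene"); u=proj(c,C).astype(int); v=proj(e,C).astype(int); print(u,v)
B=cv2.resize(b[u[1]-50:u[1]+70,u[0]-35:u[0]+65],None,fx=4,fy=4,interpolation=cv2.INTER_CUBIC)
A=cv2.resize(a[v[1]-60:v[1]+60,v[0]-65:v[0]+35],None,fx=4,fy=4,interpolation=cv2.INTER_CUBIC)
cv2.imwrite("pics/p9.png",np.hstack([A,B])[:,:,::-1])
a=np.radians(-26.8); hk=np.r_[np.cos(a),np.sin(a),0]; S=np.r_[.5475,.0612,0]; print("r",(C-S)@hk,"lat",(C-S)@[-hk[1],hk[0],0])
```

```text
21.1 [0.5974 0.0363 0.1784] [-0.0234 -0.0468 -0.6349] [-0.5878  0.4636  1.8686  1.0346  1.2392 -0.7112]
[306 335] [253 167]
r 0.05578258733907745 lat 0.00026176856339014243
```

View pics/p9.png

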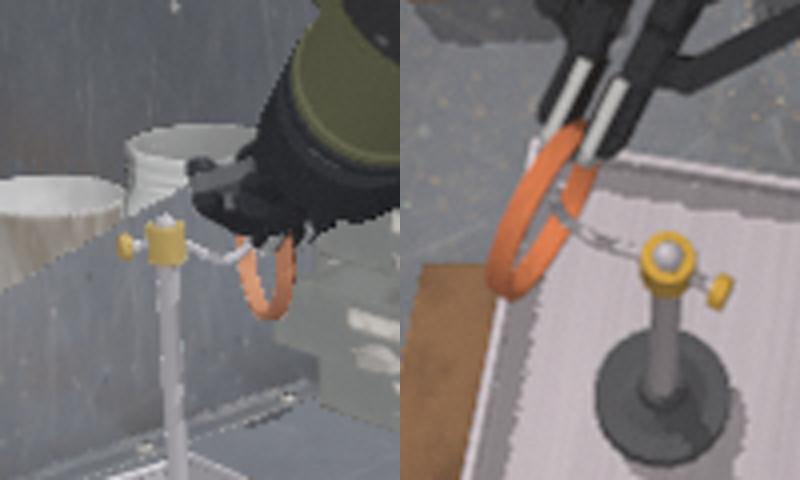

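The side half shows the hook tip at (558,205) inside the ring's hole, and the wrist reads no contact force. Continuing to the bowl, then lowering.

Emit:
arm_command:
  motion:
    - [0,-0.06,0,0,0,0,-1]
    - [0,-0.12,0,0,0,0,-1]
    - [0,-0.18,0,0,0,0,-1]
    - [0,-0.24,0,0,0,0,-1]
    - [0,-0.247,0,0,0,0,-1]
    - [0,-0.247,0,0,0,0,-1]

```text
time: 21.95
tool_pos: [0.5031, -0.095, 0.2903]
eef_rot: [3.136, -0.959, 1.109]
ft_force: [1.0, 0.6, -0.1]
grip_width: 0.0075
grasp_force: 58.8
```

Emit:
arm_command:
  motion:
    - [-0.04,0,0.03,0,0,0,-1]
    - [-0.08,0,0.06,0,0,0,-1]
    - [-0.12,0,0.085,0,0,0,-1]
    - [-0.16,0,0.113,0,0,0,-1]
    - [-0.2,0,0.14,0,0,0,-1]
    - [-0.22,0,0.155,0,0,0,-1]
    - [-0.22,0,0.155,0,0,0,-1]

```text
time: 22.82
tool_pos: [0.5031, -0.0949, 0.2631]
eef_rot: [3.138, -0.959, 1.108]
ft_force: [-0.1, 0.2, -0.4]
grip_width: 0.0075
grasp_force: 58.8
```

Run:
```python
from h import *
np.set_printoptions(precision=4,suppress=True)
s=bot.get_state(); p,Q=pose(); C=p+Q.as_matrix()[:,2]*.195; print(s["time"],C,s["ft_force"],s["q"])
b=viewer.read_camera("side"); a=viewer.read_camera("scene"); c=cam("side"); e=cam("scene"); u=proj(c,C).astype(int); v=proj(e,C).astype(int); print(u,v)
cv2.imwrite("pics/sd10.png",b[:,:,::-1]); cv2.imwrite("pics/sc10.png",a[:,:,::-1])
B=cv2.resize(b[u[1]-50:u[1]+70,u[0]-35:u[0]+65],None,fx=4,fy=4,interpolation=cv2.INTER_CUBIC)
A=cv2.resize(a[v[1]-60:v[1]+60,v[0]-65:v[0]+35],None,fx=4,fy=4,interpolation=cv2.INTER_CUBIC)
cv2.imwrite("pics/p10.png",np.hstack([A,B])[:,:,::-1])
h=cv2.cvtColor(b,cv2.COLOR_RGB2HSV); m=((h[:,:,0]>18)&(h[:,:,0]<30)&(h[:,:,1]>150)).astype(np.uint8); m[:, :320]=0;m[:,400:]=0
print(cv2.connectedComponentsWithStats(m)[3])
a_=np.radians(-26.8); hk=np.r_[np.cos(a_),np.sin(a_),0]; S=np.r_[.5475,.0612,0]; print("r",(C-S)@hk,"lat",(C-S)@[-hk[1],hk[0],0])
```

```text
22.825 [0.5751 0.0477 0.1512] [-0.1234  0.241  -0.405 ] [-0.5938  0.4859  1.9461  1.0626  1.1936 -0.8048]
[320 349] [242 181]
[[319.4919 239.4553]
 [337.2421 351.8947]
 [350.6538 357.3077]]
r 0.030687861019603597 lat 0.0003525047621130618
```

Emit:
arm_command:
  motion:
    - [-0.008,0,0.006,0,0,0,-1]
    - [-0.016,0,0.012,0,0,0,-1]
    - [-0.016,0,0.012,0,0,0,-1]

```text
time: 23.3
tool_pos: [0.5032, -0.0948, 0.2613]
eef_rot: [3.137, -0.959, 1.109]
ft_force: [-0.1, 1.0, -0.7]
grip_width: 0.0075
grasp_force: 58.8
```

Emit:
arm_command:
  motion:
    - [-0.008,0,0.006,0,0,0,-1]
    - [-0.008,0,0.006,0,0,0,-1]

```text
time: 23.55
tool_pos: [0.5032, -0.0948, 0.2603]
eef_rot: [3.137, -0.959, 1.109]
ft_force: [-0.6, 0.6, -0.3]
grip_width: 0.0076
grasp_force: 58.8
```

Emit:
arm_command:
  motion:
    - [-0.006,0,0.004,0,0,0,-1]
    - [-0.006,0,0.004,0,0,0,-1]

```text
time: 23.8
tool_pos: [0.5032, -0.0948, 0.2595]
eef_rot: [3.137, -0.959, 1.109]
ft_force: [-0.3, -0.4, -1.1]
grip_width: 0.0078
grasp_force: 58.8
```

Emit:
arm_command:
  motion:
    - [-0.006,0,0.004,0,0,0,-1]
    - [-0.006,0,0.004,0,0,0,-1]

```text
time: 24.05
tool_pos: [0.5033, -0.0949, 0.2589]
eef_rot: [3.137, -0.959, 1.109]
ft_force: [0.0, 0.0, -0.5]
grip_width: 0.0074
grasp_force: 58.9
```

Emit:
arm_command:
  motion:
    - [-0.006,0,0.004,0,0,0,-1]
    - [-0.006,0,0.004,0,0,0,-1]

```text
time: 24.3
tool_pos: [0.5033, -0.0949, 0.2584]
eef_rot: [3.137, -0.96, 1.109]
ft_force: [0.7, -0.5, 0.1]
grip_width: 0.0076
grasp_force: 58.9
```

Run:
```python
from h import *
np.set_printoptions(precision=4,suppress=True)
F=[]
for k in range(5):
    b=viewer.read_camera("side"); F.append(bot.get_state()["ft_force"])
print(np.mean(F,0),np.std(F,0)); h=cv2.cvtColor(b,cv2.COLOR_RGB2HSV); m=((h[:,:,0]>18)&(h[:,:,0]<30)&(h[:,:,1]>150)).astype(np.uint8); m[:, :320]=0;m[:,400:]=0
print(cv2.connectedComponentsWithStats(m)[3])
```

```text
[0.6774 0.0598 0.9815] [0.3227 0.1781 0.4242]
[[319.4922 239.4576]
 [337.1685 351.5506]
 [350.6538 357.3077]]
```

Fz rose by about 1.8 N, so the ring sits in the bowl. Backing off 0.6 mm and opening slightly.

Emit:
arm_command:
  motion:
    - [0.005,0,-0.003,0,0,0,-1]
    - [0.005,0,-0.003,0,0,0,-1]
    - [0.005,0,-0.003,0,0,0,-0.7]
    - [0.005,0,-0.003,0,0,0,-0.6]
    - [0.005,0,-0.003,0,0,0,-0.5]
    - [0.005,0,-0.003,0,0,0,-0.4]
    - [0.005,0,-0.003,0,0,0,-0.4]
    - [0.005,0,-0.003,0,0,0,-0.4]
    - [0.005,0,-0.003,0,0,0,-0.4]
    - [0.005,0,-0.003,0,0,0,-0.4]

```text
time: 25.8
tool_pos: [0.5032, -0.0948, 0.2587]
eef_rot: [3.137, -0.959, 1.109]
ft_force: [0.1, -0.4, -0.3]
grip_width: 0.0256
grasp_force: 0.0
```

Run:
```python
from h import *
np.set_printoptions(precision=4,suppress=True)
c=cam("side")
for k in range(2):
    b=viewer.read_camera("side")
    h=cv2.cvtColor(b,cv2.COLOR_RGB2HSV); m=((h[:,:,0]>18)&(h[:,:,0]<30)&(h[:,:,1]>150)).astype(np.uint8); m[:, :320]=0;m[:,400:]=0
    print(cv2.connectedComponentsWithStats(m)[3][1:].tolist())
    m=((h[:,:,0]<16)&(h[:,:,1]>105)&(h[:,:,2]>60)).astype(np.uint8); m[:320]=0; m[390:]=0; m[:,:290]=0; m[:,350:]=0
    st=cv2.connectedComponentsWithStats(m)[2]; print(st[1:][st[1:,4]>20].tolist())
a=viewer.read_camera("scene"); e=cam("scene"); u=proj(c,[.575,.047,.147]).astype(int); v=proj(e,[.575,.047,.147]).astype(int)
B=cv2.resize(b[u[1]-50:u[1]+70,u[0]-35:u[0]+65],None,fx=4,fy=4,interpolation=cv2.INTER_CUBIC)
A=cv2.resize(a[v[1]-60:v[1]+60,v[0]-65:v[0]+35],None,fx=4,fy=4,interpolation=cv2.INTER_CUBIC)
cv2.imwrite("pics/p11.png",np.hstack([A,B])[:,:,::-1])
```

```text
[[337.0416666666667, 351.5520833333333], [350.5925925925926, 357.44444444444446]]
[[309, 331, 28, 44, 473], [290, 351, 7, 31, 111]]
[[337.27659574468083, 351.5851063829787], [350.65384615384613, 357.3076923076923]]
[[309, 331, 28, 44, 475], [290, 351, 7, 31, 112]]
```

Emit:
arm_command:
  motion:
    - [0,0,-0.03,0,0,0,-0.4]
    - [0,0,-0.08,0,0,0,-0.4]
    - [0,0,-0.15,0,0,0,-0.4]
    - [0,0,-0.25,0,0,0,-0.4]
    - [0,0,-0.4,0,0,0,-0.4]
    - [0,0,-0.6,0,0,0,-0.4]
    - [0,0,-0.8,0,0,0,-0.4]
    - [0,0,-1,0,0,0,-0.4]
    - [0,0,-1,0,0,0,-0.4]
    - [0,0,-1,0,0,0,-0.4]

```text
time: 27.2
tool_pos: [0.4661, -0.1681, 0.3162]
eef_rot: [3.137, -0.959, 1.108]
ft_force: [-0.9, 0.5, -0.4]
grip_width: 0.0257
grasp_force: 0.0
```

Run:
```python
from h import *
np.set_printoptions(precision=4,suppress=True)
print(bot.get_state()["time"],pose()[0]); c=cam("side"); e=cam("scene")
for k in range(3):
    b=viewer.read_camera("side")
    h=cv2.cvtColor(b,cv2.COLOR_RGB2HSV); m=((h[:,:,0]>18)&(h[:,:,0]<30)&(h[:,:,1]>150)).astype(np.uint8); m[:, :320]=0;m[:,400:]=0
    print(cv2.connectedComponentsWithStats(m)[3][1:].round(1).tolist())
    m=((h[:,:,0]<16)&(h[:,:,1]>105)&(h[:,:,2]>60)).astype(np.uint8); m[:310]=0; m[390:]=0; m[:,:298]=0; m[:,355:]=0
    st=cv2.connectedComponentsWithStats(m)[2]; print(st[1:][st[1:,4]>20].tolist())
a_=np.radians(-26.8); hk=np.r_[np.cos(a_),np.sin(a_),0]; C=np.r_[.5752,.0472,.147]; l=np.r_[-hk[1],hk[0],0]
q=np.array([proj(c,C+.037*(np.cos(x)*l+np.sin(x)*np.r_[0,0,1])+w*hk) for x in np.linspace(0,6.28,73) for w in (-.005,.005)]); print("pred",q.min(0),q.max(0))
a=viewer.read_camera("scene"); u=proj(c,C).astype(int); v=proj(e,C).astype(int)
B=cv2.resize(b[u[1]-50:u[1]+70,u[0]-35:u[0]+65],None,fx=4,fy=4,interpolation=cv2.INTER_CUBIC)
A=cv2.resize(a[v[1]-60:v[1]+60,v[0]-65:v[0]+35],None,fx=4,fy=4,interpolation=cv2.INTER_CUBIC)
cv2.imwrite("pics/p12.png",np.hstack([A,B])[:,:,::-1])
```

```text
27.2 [ 0.4661 -0.1681  0.3162]
[[337.2, 351.5], [350.7, 357.3]]
[[309, 331, 29, 44, 494]]
[[337.1, 351.5], [350.7, 357.3]]
[[309, 331, 29, 44, 494]]
[[337.3, 351.5], [350.7, 357.3]]
[[309, 331, 29, 44, 495]]
pred [304.6743 327.5636] [335.1132 372.4228]
```

View pics/p12.png

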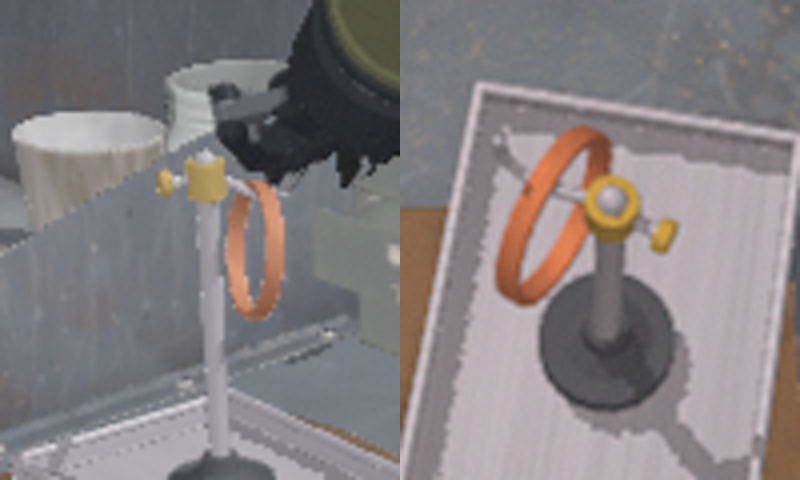

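The bangle hangs from the bowl, still, over the tray: in the left half it runs from (262,183) to (257,318). The stand is upright and the gripper is clear of both.

```bash
python3 -c "
from station import job_done
print(job_done())"
```

```text
the job is handed in; nothing more can be done
None
```

I stood the stand upright in the tray, where it holds by itself, and hung the copper bangle still on its hook over the tray. I then handed the job in at about 27 s, with no verdict returned.

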